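Load a notebook into the bookbinder's screw press

ROBOT

A 6-joint arm with a two-finger parallel gripper is mounted at the origin on the work surface. World frame = base frame: x ahead of the robot, y to its left, z up, the work surface at z = 0. Lengths are in m, angles in rad, forces in N, time in s.
With the tool pointing down it reaches from about 0.3 to 0.85 m from the base axis. Payload 5.4 kg.
Tool frame: the origin (TCP) lies midway between the tips of the shut fingers; the grasp point (between the pads) lies 19 mm behind it; z points along the fingers, y is the line along which they close (so a half turn about z gives the same grasp; the last joint's range is limited). The gripper opens to 85 mm and grips with 20 to 120 N. Pads are 22 mm wide; open, the fingers measure 114 mm over their backs; the gripper's body (76 mm by 85 mm) begins 54 mm behind the grasp point. The pads swing forward as they close: fully open they stand 13 mm farther back than shut.
Start: joints at [-1.448, 0.158, 1.597, -0, 1.386, -0.21], TCP at [0.188, -0.543, 0.231] pointing down, gripper open.
Joint ranges: [-2.91, 2.91], [-0.94, 2.29], [0.18, 2.7], [-1.29, 4.43], [0.17, 2.64], [-3, 3]. Speed limits (rad/s): [2.57, 2.57, 3.14, 3.14, 3.14, 3.14].

INTERFACE

Orientations are given as a rotation vector (axis times angle).
In Python, from cell import manip gives the robot as it stands.
- The arm moves only by the tool arm_command, never from a script. Its argument "moves" is a list of rows, each a list of 2 entries, a list of its own where there are three numbers: the shift along the tool's x, y, z in mm, then the turn about the tool's z in degrees. A call has 1 to 5 rows; each row shifts and turns the commanded pose from where the row before left it, along the tool's axes as they then stand; what a row does not reach is not made up. A row lasts 1/10 s, in which the tool goes at most 50 mm and 8.59 degrees, less where a joint would pass 70% of its speed; a pose out of reach is approached as far as the arm can. A call is refused whole if a number of a shift passes 50 or a number of a turn 8.59, either way. A call with a gripper value outside its range is refused whole. "fingers" is the opening, from 0 (shut) to 1 (fully open), set as the call begins (left out, the last holds). The fingers move at their own pace and stop on an object; "newtons" is the grip in N (left out, the last holds). Time passes only in rows, so rows that do not move let the fingers close. It gives the time, the measured TCP pose, the force, the opening and the grip force at its end, in the units of the state.
- manip.sense(): the state, without advancing time (a new reading comes with each control period).
- manip.capture(name): name is "scene" or "top" or "wrist"; returns the picture (384x512x3 uint8, red, green, blue); there is no depth.
- manip.camera_model(name): a dict with "K" (3x3 intrinsics, pixels), "pose" (4x4, takes a point from camera to world coordinates); the wrist camera has in their place "tool_from_camera" (4x4, takes a point from camera to tool coordinates, whose origin is the TCP and whose axes are the flange's). Camera axes: x right, y down, z forward; pixel columns grow to the right and rows downward; lengths in m; the calibration is good to about 2 mm. The wrist camera is an equidistant fisheye: a pixel r from the principal point sees the ray r / f radians off the axis. A picture is of the moment at which its call begins: read the wrist's pose just before it. camera_model takes no time and is no camera call.
- manip.job_done(): hands the job in; it is judged then, once.
The state is a dict: "clock": time; "qpos": joint angles; "qvel": joint speeds; "joint_efforts": joint torques, N m; "eef_pos": TCP position; "tcp_rot": TCP orientation; "force": force on the tool from outside, world axes, zero at the start; "wrist_torque": the same for the moment, N m; "gripper_width": finger opening in m; "gripper_force": force on a finger pad.
Only numpy, scipy, OpenCV 4.12 (cv2) and the standard library are available. Lean on these libraries where they do the work, as an engineer would, in place of code of your own. Each camera call takes 0.05 s, during which the arm holds its last target. There are 200 camera calls.

TASK

Load the screw press: lay the pressing board flat on the press bed in front of the platen, its holed tail pointing out of the press, then set the notebook down gently on it, square with the board and centred across it, with its end flush with the board's front end so that the tail stays bare to hold it by. Then slide board and notebook in together under the low platen until the notebook sits squarely and centrally under the screw, without forcing it against the platen, and let go. Do not disturb the glue bottle, tin or pencil pot.

Things in the scene. Friction and masses are not known exactly. Their poses are not given: they have to be found in the camera images.
- press: Fixed screw press. Origin on the bench below the screw's axis; x points the way work is slid in, the open loading end is at -x. Dark wooden bed: flat top 20 mm above the bench, x = -300 to +100 mm, 240 mm wide. Portal over the origin: columns 22 mm thick at y = -104 and +104 mm (178 mm free between their feet), crosshead 36 mm deep in x, 114 to 140 mm above the bench.
- platen: Fixed dark steel platen of the press, 160 mm (x) by 172 mm (y), 15 mm thick; origin at the centre of its flat underside, on the screw's axis, 45 mm above the bed; axes as the press. Board plus notebook are 37 mm high: 8 mm headroom. The screw rises from it to a T-bar 209 mm above the bench, reaching 110 mm to either side, roughly along y.
- board_center (a point): Centre (half-way up) of the loose plywood pressing board, 215 mm (x) by 66 mm (y) by 15 mm thick, about 140 g, flat on the bench at the start. x runs along it to its front end (at +107.5 mm), which goes under the platen; the tail end has a 14 mm hanging hole. The notebook's centre belongs 42.5 mm in front of this point, which leaves 85 mm of tail bare.
- board_tail (a point): Point on the board's tail half-way up, 87 mm from the board's centre (20 mm from the tail end): where to take the board by its 66 mm width. Axes as the board.
- notebook_center (a point): Centre (half-way up) of the loose slim hardback notebook with brown cloth covers, 130 mm (x) by 60 mm (y) by 22 mm thick, about 130 g, lying flat on the bench at the start. x runs along its length; either end and either side up will do.
- notebook: The same notebook; origin at the centre of its underside.
- board: The same pressing board; origin at the centre of its underside.
- glue: White glue bottle, 60 mm across, 150 mm tall, standing on the bench; origin under its centre. A bystander.
- tin: Closed steel button tin, 84 mm across, 55 mm tall; origin under its centre. A bystander.
- pot: Kraft card pot of pencils, 72 mm across, 95 mm tall, pencils up to 155 mm; origin under its centre. A bystander.
There are look-alikes about, which are no part of the job. There is more than one size of the board; the job needs the middle-sized.

How it is judged:
On the way, in this order (a step that is already met when the one before it is completed fails the run):
1. the board lies flat on the press bed, tail outwards (z of board_center in the frame of press between 0.024 and 0.031 m and x of board_center in the frame of press between -0.3 and -0.1 m and y of board_center in the frame of press between -0.09 and 0.09 m and x of board_tail in the frame of press below -0.2 m and angle between board's own z axis and vertical below 0.05 rad), for 0.2 s.
2. the notebook lies on the board, square and flush with its front end, out in front of the platen, and is let go (x of notebook_center in the frame of board between 0.0305 and 0.0545 m and y of notebook_center in the frame of board between -0.009 and 0.009 m and z of notebook_center in the frame of board between 0.022 and 0.03 m and angle between the x axis of notebook and the x axis of board, either way round below 0.12 rad and x of notebook_center in the frame of press below -0.1 m and contact force between the fingers and notebook below 0.1 N), for 0.2 s.
At the end, for the whole second after the job is handed in: Notebook centre within 14 mm of the screw's axis along and across, within 0.13 rad of the press's x; on the board flush within 12 mm, centred within 9 mm, square within 0.12 rad; board flat on the bed, tail out at the loading end; both let go and at rest (x of notebook_center in the frame of press between -0.014 and 0.014 m and y of notebook_center in the frame of press between -0.014 and 0.014 m and angle between the x axis of notebook and the x axis of press, either way round below 0.13 rad and x of notebook_center in the frame of board between 0.0305 and 0.0545 m and y of notebook_center in the frame of board between -0.009 and 0.009 m and z of notebook_center in the frame of board between 0.022 and 0.03 m and angle between the x axis of notebook and the x axis of board, either way round below 0.12 rad and z of board_center in the frame of press between 0.024 and 0.031 m and x of board_tail in the frame of press below -0.1 m and linear speed of each of notebook, board below 0.01 m/s); the robot touches nothing.
It fails at once if the notebook is forced against the platen (over 8 N) (contact force between notebook and platen above 8 N).
It fails at once if the notebook is dropped or flung (over 0.6 m/s while not held) (linear speed of notebook above 0.6 m/s and contact force between the fingers and notebook below 0.1 N).
It fails at once if a bystander (glue bottle, tin or pencil pot) is moved by more than 25 mm (distance of any of glue, tin, pot from where it was at the start of the episode above 0.025 m).
It also fails if it takes over 69 s, if anything falls off the work surface, if the arm or the gripper's body presses on something with over 40 N, if the wrist force passes 120 N, or if a joint passes its speed limit or range.

## Working session

There is one attempt and no reset: what is moved stays moved. The work goes in short steps, Python scripts to look and compute and a tool call to move; the robot and the scene stay as the last step left them, time stands still between calls to the robot, and variables do not carry over. Pictures are saved under pics/ and viewed, at most 10 in all, crops included, and the job is handed in when it is done.

Besides the shell and the picture viewer there is one more tool, called after "Emit:" by a JSON object that holds its "op" and its "data", one argument or row to a line. arm_command: Moves the arm, as the interface text tells. Its arguments: {"type":"object","properties":{"moves":{"type":"array"},"fingers":{"type":"number"},"newtons":{"type":"number"}},"required":["moves"]}

```bash
mkdir -p pics; ls; python3 - <<'E'
from cell import manip
import cv2,numpy as np
s=manip.sense();print(s)
for n in("scene","top"):
    cv2.imwrite(f"pics/{n}0.png",manip.capture(n)[:,:,::-1])
    print(n,manip.camera_model(n))
print(manip.camera_model("wrist"))
E
```

```text
pics
{'clock': 0.0, 'qpos': array([-1.44809845e+00,  1.59051580e-01,  1.59823701e+00, -2.00212775e-05,
        1.38622393e+00, -2.10091131e-01]), 'qvel': array([-0.00168879,  0.00131948,  0.00019939,  0.00067379,  0.00167038,
       -0.0001064 ]), 'joint_efforts': array([ 1.39899680e-04, -3.96001017e+01, -3.31429088e+01, -2.37943023e-04,
        8.39881453e-03,  2.17973940e-05]), 'eef_pos': array([ 0.18774388, -0.54284098,  0.2303131 ]), 'tcp_rot': array([-3.09630871e+00, -5.20022771e-01, -1.00793118e-04]), 'force': array([ 0.55999058, -0.56164314, -0.11061165]), 'wrist_torque': array([ 0.0187901 ,  0.00092083, -0.05190828]), 'gripper_force': 0.0, 'gripper_width': 0.0852690488433882}
scene {'K': array([[356.2293265 ,   0.        , 260.77868592],
       [  0.        , 356.2293265 , 183.21927439],
       [  0.        ,   0.        ,   1.        ]]), 'pose': array([[ 0.10219623,  0.59579505, -0.79660792,  1.51581394],
       [ 0.99463864, -0.07392679,  0.07231048, -0.14087844],
       [-0.01580844, -0.79972688, -0.60015582,  0.88001445],
       [ 0.        ,  0.        ,  0.        ,  1
[... 255 characters left out ...]
[-0.99975779,  0.02069076, -0.00750021, -0.04106422],
       [ 0.00504955, -0.11604737, -0.99323084,  1.62905491],
       [ 0.        ,  0.        ,  0.        ,  1.        ]])}
{'K': array([[297.31863964,   0.        , 257.09933959],
       [  0.        , 297.31863964, 190.0060038 ],
       [  0.        ,   0.        ,   1.        ]]), 'tool_from_camera': array([[ 2.53863904e-04, -9.44424929e-01, -3.28727074e-01,
         8.50779499e-02],
       [ 9.99999466e-01,  5.69087215e-04, -8.62710762e-04,
        -8.74880531e-04],
       [ 1.00183993e-03, -3.28726680e-01,  9.44424569e-01,
        -1.42181531e-01],
       [ 0.00000000e+00,  0.00000000e+00,  0.00000000e+00,
         1.00000000e+00]])}
```

```bash
python3 - <<'E'
import cv2
for n in("scene","top"):
    cv2.imwrite(f"pics/{n}0b.png",cv2.resize(cv2.imread(f"pics/{n}0.png"),(800,600),interpolation=cv2.INTER_CUBIC))
E
```

```text
(no output)
```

View pics/top0b.png

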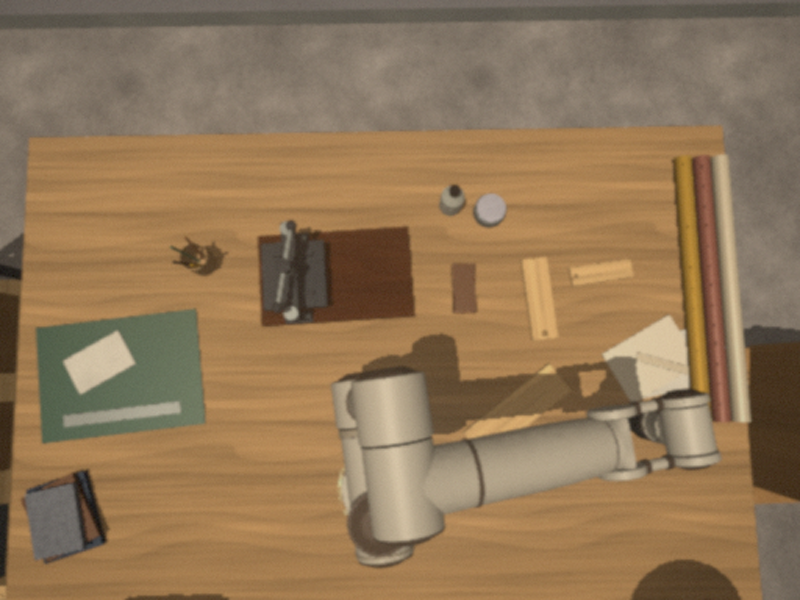

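View pics/scene0b.png

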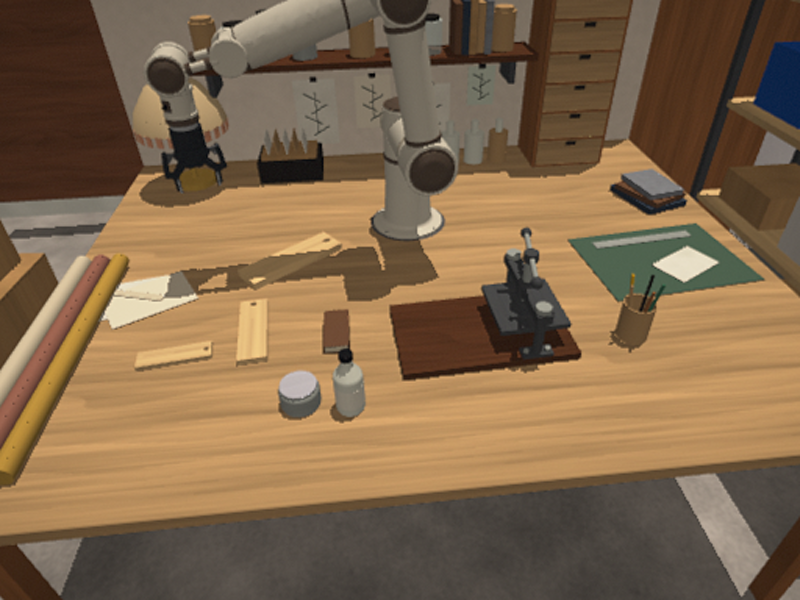

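The top view (in 800x600 pixels) shows these candidates:
- **Boards:** (540,298), the small one at (600,271), and a large one half shaded by the arm at (515,400). I expect the job's board to be the one at (540,298).
- **Notebook:** the brown one at (464,288). The book stack at (65,515) is a look-alike.
- **Press:** bed centred near (335,275), with its open end to the right.
- **Bystanders:** glue (452,200), tin (490,210) and pot (197,258).

Next I measure them.

```bash
cat > h.py <<'E'
import numpy as np, cv2
from scipy.spatial.transform import Rotation as R
from cell import manip
def cast(name,uv,z,s=None):
    """pixels (native) -> world points on plane z"""
    m=manip.camera_model(name);K=m["K"];uv=np.atleast_2d(uv).astype(float)
    x=(uv-[K[0,2],K[1,2]])/K[0,0]
    if name=="wrist":
        T=np.eye(4);T[:3,:3]=R.from_rotvec(s["tcp_rot"]).as_matrix();T[:3,3]=s["eef_pos"]
        P=T@m["tool_from_camera"];r=np.linalg.norm(x,axis=1,keepdims=True)+1e-12
        d=np.hstack([x/r*np.sin(r),np.cos(r)])
    else: P=m["pose"];d=np.hstack([x,np.ones((len(x),1))])
    d=d@P[:3,:3].T;o=P[:3,3]
    return o+d*((z-o[2])/d[:,2:])
def blobs(mask,amin=150):
    mask=cv2.morphologyEx(mask.astype(np.uint8)*255,cv2.MORPH_OPEN,np.ones((2,2)))
    return [c for c in cv2.findContours(mask,cv2.RETR_EXTERNAL,cv2.CHAIN_APPROX_NONE)[0] if cv2.contourArea(c)>amin]
def rect(c,name,z,s=None):
    """world min-area rectangle of a contour: centre, (long,short), angle of long axis deg"""
    p=cast(name,c.reshape(-1,2),z,s)[:,:2].astype(np.float32)*1000
    (cx,cy),(w,h),a=cv2.minAreaRect(p)
    if w<h:w,h,a=h,w,a+90
    return np.round([cx,cy,w,h,(a+90)%180-90],1)
E
python3 - <<'E'
from h import *
im=cv2.imread("pics/top0.png");hsv=cv2.cvtColor(im,cv2.COLOR_BGR2HSV)
f=512/800
for n,(x,y) in dict(board=(535,290),small=(600,272),large=(515,410),nb=(464,288),bed=(370,300),desk=(560,230),plat=(318,275),glue=(450,200)).items(): print(n,hsv[int(y*f),int(x*f)])
H,S,V=[hsv[:,:,i].astype(int) for i in range(3)]
print("dark")
for c in blobs((V<110)&(S>80)):
    r=rect(c,"top",.02);print(c.reshape(-1,2).mean(0).round()/f,r)
E
```

```text
board [ 18 125 217]
small [ 17 126 203]
large [ 17 124 117]
nb [ 13 124 121]
bed [ 12 177  88]
desk [ 16 132 184]
plat [16 43 77]
glue [ 19  55 166]
dark
[687.5    585.9375] [-238.6 -751.5  264.4   85.6   88.7]
[376.5625 534.375 ] [-113.7   15.5  174.7   97.8   48.6]
[ 90.625 512.5  ] [-23.7 735.7 174.4  58.4  15.2]
[589.0625 390.625 ] [ 240.6 -537.4  197.2  115.6  -83.2]
[776.5625 418.75  ] [  151.6 -1005.8   396.2   126.1    -5.5]
[437.5  381.25] [ 264.6 -139.4  439.6  236.    63.5]
[  7.8125 390.625 ] [267.6 950.8 594.2  56.9   2.8]
[200.    259.375] [599.9 468.4 112.4  78.7  65.3]
[348.4375 273.4375] [549.9  66.5 306.  246.8 -87.6]
[704.6875 290.625 ] [ 4.954e+02 -8.547e+02  6.878e+02  1.300e+01 -1.000e-01]
```

```bash
python3 - <<'E'
from h import *
im=cv2.imread("pics/top0.png");hsv=cv2.cvtColor(im,cv2.COLOR_BGR2HSV);f=.64
H,S,V=[hsv[:,:,i].astype(int) for i in range(3)]
print("bed",cast("top",np.array([(409,227),(413,316),(262,326),(259,236)])*f,.02).round(4).tolist())
roi=np.zeros(V.shape,bool);roi[int(240*f):int(350*f),int(440*f):int(645*f)]=1
for nm,m,z in(("light",roi&(V>198),.015),("nb",roi&(V<140),.022)):
    for c in blobs(m,60): print(nm,c.reshape(-1,2).mean(0).round()/f,rect(c,"top",z))
print("hole",cast("top",np.array([(545,332)])*f,.015))
print("lrg",cast("top",np.array([(549,366),(570,383),(465,438)])*f,.02).tolist())
print("glue,tin,pot",cast("top",np.array([(453,203),(490,210)])*f,.05).round(3).tolist(),cast("top",np.array([(200,258)])*f,.09).round(3).tolist())
print("bar",cast("top",np.array([(291,227),(290,314)])*f,.209).round(3).tolist())
c=cv2.resize(im[int(220*f):int(400*f),int(430*f):int(670*f)],(800,600),interpolation=cv2.INTER_CUBIC);cv2.imwrite("pics/c1.png",c)
E
```

```text
bed [[0.6733, -0.0807, 0.02], [0.4362, -0.0857, 0.02], [0.4184, 0.3077, 0.02], [0.657, 0.3167, 0.02]]
light [632.8125 343.75  ] [ 358.3 -651.8   71.4   44.8   88.8]
light [600. 275.] [ 541.  -591.2  156.2   43.6  -81.7]
light [542.1875 301.5625] [ 474.3 -423.9  209.8   62.8    5.3]
nb [446.875 343.75 ] [ 365.9 -175.9   40.6   40.5   88.3]
nb [464.0625 289.0625] [ 504.8 -222.8  132.8   60.     0.8]
hole [[ 0.38747    -0.42965293  0.015     ]]
lrg [[0.29905090144208674, -0.43453258252700805, 0.020000000000000018], [0.254334455827096, -0.4866223334464127, 0.020000000000000018], [0.12119708528965217, -0.21092623804712388, 0.020000000000000018]]
glue,tin,pot [[0.728, -0.197, 0.05], [0.707, -0.293, 0.05]] [[0.588, 0.449, 0.09]]
bar [[0.635, 0.2, 0.209], [0.431, 0.203, 0.209]]
```

View pics/c1.png

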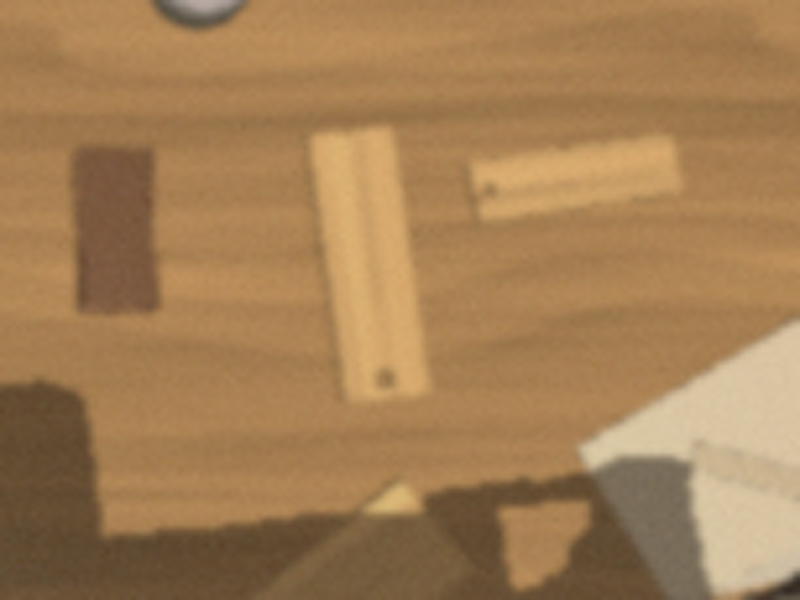

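The close crop confirms the choice. The board at (540,298) measures 210x63 mm, which makes it the middle-sized one, with its hole at world x≈0.387, so the tail points to -x. The small board is about 156x44 mm and the big one about 300 mm long. The brown notebook measures 133x60 mm. The press's x axis is at about 92.5°. Next I go above the board.

Emit:
{"op": "arm_command", "data": {
  "moves": [
    [[0,0,35],6.9],
    [[0,0,35],6.9],
    [[42,-13,0],0],
    [[42,-13,0],0],
    [[42,-13,0],0]
  ],
  "fingers": 1,
  "newtons": 60
}}

```text
clock: 0.6
eef_pos: [0.3106, -0.492, 0.1604]
tcp_rot: [-3.137, -0.143, 0.001]
force: [-0.9, -0.4, -0.4]
gripper_width: 0.0854
gripper_force: 0.0
```

Emit:
{"op": "arm_command", "data": {
  "moves": [
    [[42,-13,0],0],
    [[42,-13,0],0],
    [[42,-13,0],0],
    [[42,-13,0],0],
    [[0,0,0],0]
  ]
}}

```text
clock: 1.1
eef_pos: [0.4763, -0.4226, 0.1607]
tcp_rot: [-3.136, -0.153, -0.002]
force: [-0.2, -0.5, -1.0]
gripper_width: 0.0855
gripper_force: 0.0
```

```bash
cat >> h.py <<'E'
def snap(name="wrist"):
    s=manip.sense();im=cv2.cvtColor(manip.capture(name),cv2.COLOR_RGB2BGR)
    return s,im,[a.astype(int) for a in cv2.split(cv2.cvtColor(im,cv2.COLOR_BGR2HSV))]
def plan(s,xyz_mm,yaw):
    """turn (deg, tool z) first, then tool shift in mm"""
    Rm=R.from_rotvec(s["tcp_rot"]).as_matrix();y0=np.degrees(np.arctan2(Rm[1,0],Rm[0,0]))
    t=(y0-yaw+180)%360-180;a=np.radians(yaw);d=np.array(xyz_mm)-s["eef_pos"]*1000
    print("clock %.2f"%s["clock"],"at",(s["eef_pos"]*1000).round(1),"yaw %.1f"%y0,"turn %.1f"%t,"shift",
      np.round([d[0]*np.cos(a)+d[1]*np.sin(a),d[0]*np.sin(a)-d[1]*np.cos(a),-d[2]],1))
E
python3 - <<'E'
from h import *
s,im,(H,S,V)=snap();cv2.imwrite("pics/w1.png",im)
for t in(190,200,210):
    for c in blobs((V>t)&(S>80),1500):print(t,c.reshape(-1,2).mean(0).round(),rect(c,"wrist",.015,s))
plan(s,(474,-424,-3),5.3)
E
```

```text
190 [373. 191.] [ 417.  -530.3  522.5  303.1  -51.3]
190 [119. 126.] [ 536.4 -241.   417.5  220.8  -53.1]
190 [288.  34.] [ 648.7 -416.1  626.9  100.6  -89.2]
200 [253. 299.] [ 309.9 -447.6  233.7  111.3   78.9]
200 [373. 230.] [ 432.6 -562.7  443.6  155.9  -87.8]
200 [ 36. 158.] [ 474.6 -146.9   79.8   66.7  -89.5]
200 [451. 135.] [ 545.2 -641.2  250.1   68.2   87.5]
200 [154. 123.] [ 503.9 -281.8  348.2  123.5  -48.3]
200 [242.  47.] [ 613.5 -443.4  569.9   21.5  -89. ]
200 [278.  19.] [ 646.3 -426.3  462.5   37.7  -89.6]
210 [258. 307.] [ 302.6 -443.3  240.8   51.3   89.9]
210 [270. 256.] [ 391.2 -437.6  179.6   67.7  -88.7]
210 [412. 199.] [ 467.5 -627.8  309.4   53.1   90. ]
210 [133. 178.] [ 459.6 -288.2  104.6   57.1   88.4]
210 [446. 143.] [ 545.4 -646.5  238.1   66.5   87.5]
210 [189. 106.] [ 535.4 -354.4  190.4   82.9  -79.6]
210 [240.   8.] [ 647.1 -402.6  272.1   22.6  -86.1]
clock 1.10 at [ 476.3 -422.6  160.7] yaw 5.6 turn 0.3 shift [ -2.4   1.1 163.7]
```

View pics/w1.png

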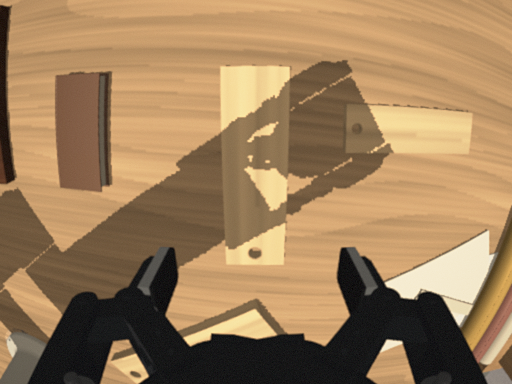

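The wrist view shows the board upright at (255,165), with corners near (221,66), (291,67), (285,264) and (225,263) and its hole at (254,253). The notebook is at (80,130). The arm's shadow spoils the colour mask, so I use the corners.

```bash
python3 - <<'E'
from h import *
s=manip.sense()
p=cast("wrist",[(221,66),(291,67),(285,264),(225,263),(254,253)],.015,s)[:,:2]*1000;print(p.round(1).tolist())
c=p[:4].mean(0);v=p[:2].mean(0)-p[2:4].mean(0);yaw=np.degrees(np.arctan2(v[1],v[0]));print(c,np.hypot(*v),yaw)
plan(s,(*c,-3),yaw)
q=cast("wrist",[(56,75),(101,71),(102,190),(61,187)],.022,s)[:,:2]*1000;print(q.round(1).tolist(),q.mean(0))
E
```

```text
[[579.1, -378.3], [584.5, -444.4], [371.8, -464.9], [366.4, -396.0], [383.5, -428.0]]
[ 475.45595676 -420.90196443] 213.55716500527805 5.148638858741929
clock 1.15 at [ 474.1 -424.1  160.6] yaw 5.5 turn 0.3 shift [  1.7  -3.  163.6]
[[571.3, -194.4], [572.6, -254.7], [444.5, -253.8], [442.5, -194.9]] [ 507.72714403 -224.44616936]
```

Emit:
{"op": "arm_command", "data": {
  "moves": [
    [[2,-3,42],0.3],
    [[0,0,42],0],
    [[0,0,42],0],
    [[0,0,25],0],
    [[0,0,8],0]
  ]
}}

```text
clock: 1.65
eef_pos: [0.4708, -0.4207, -0.0019]
tcp_rot: [-3.133, -0.134, 0.007]
force: [0.0, 0.9, -0.8]
gripper_width: 0.0852
gripper_force: 0.0
```

Emit:
{"op": "arm_command", "data": {
  "moves": [
    [[0,0,4],0],
    [[0,0,0],0],
    [[0,0,0],0],
    [[0,0,0],0],
    [[0,0,0],0]
  ],
  "fingers": 0
}}

```text
clock: 2.15
eef_pos: [0.4742, -0.423, -0.0009]
tcp_rot: [3.138, 0.136, 0.001]
force: [-0.4, -0.9, -0.9]
gripper_width: 0.0642
gripper_force: 68.4
```

Emit:
{"op": "arm_command", "data": {
  "moves": [
    [[0,0,-30],0],
    [[0,0,-45],0],
    [[0,0,-35],0],
    [[12.7,-44,0],0],
    [[12.7,-44,0],0]
  ]
}}

```text
clock: 2.65
eef_pos: [0.4925, -0.3336, 0.1108]
tcp_rot: [3.135, 0.132, 0.005]
force: [1.6, 1.1, -2.3]
gripper_width: 0.0644
gripper_force: 68.4
```

Emit:
{"op": "arm_command", "data": {
  "moves": [
    [[12.7,-44,0],0],
    [[12.7,-44,0],0],
    [[12.7,-44,0],0],
    [[12.7,-44,0],0],
    [[12.7,-44,0],0]
  ]
}}

```text
clock: 3.15
eef_pos: [0.536, -0.1063, 0.1087]
tcp_rot: [3.138, 0.136, 0.001]
force: [0.8, -0.0, -2.2]
gripper_width: 0.0638
gripper_force: 68.4
```

Emit:
{"op": "arm_command", "data": {
  "moves": [
    [[0,0,0],-8],
    [[0,0,0],-8],
    [[0,0,0],-8],
    [[0,0,0],-8],
    [[0,0,0],-8]
  ]
}}

```text
clock: 3.65
eef_pos: [0.5359, -0.108, 0.1086]
tcp_rot: [2.899, 1.21, 0.0]
force: [0.2, -0.0, -2.1]
gripper_width: 0.0641
gripper_force: 68.4
```

Emit:
{"op": "arm_command", "data": {
  "moves": [
    [[0,0,0],-8],
    [[0,0,0],-8],
    [[0,0,0],-8],
    [[0,0,0],-8],
    [[0,0,0],-8]
  ]
}}

```text
clock: 4.15
eef_pos: [0.5358, -0.1081, 0.1086]
tcp_rot: [2.31, 2.128, 0.0]
force: [1.1, 0.0, -1.4]
gripper_width: 0.0641
gripper_force: 68.4
```

Emit:
{"op": "arm_command", "data": {
  "moves": [
    [[0,0,0],-7],
    [[0,0,0],0],
    [[0,0,0],0]
  ]
}}

```text
clock: 4.45
eef_pos: [0.5359, -0.1081, 0.1085]
tcp_rot: [2.186, 2.256, 0.0]
force: [-0.6, 0.7, -1.5]
gripper_width: 0.0644
gripper_force: 68.4
```

```bash
python3 - <<'E'
from h import *
s,im,_=snap();cv2.imwrite("pics/w2.png",cv2.resize(im,(800,600),interpolation=cv2.INTER_CUBIC))
plan(s,(552,-18.3,17),92.5);print(s["gripper_width"],s["gripper_force"],s["tcp_rot"])
E
```

```text
clock 4.45 at [ 535.9 -108.1  108.5] yaw 91.8 turn -0.7 shift [89.  20.  91.5]
0.06436022888105844 68.42650651931763 [2.18595886e+00 2.25600546e+00 1.52760744e-04]
```

View pics/w2.png

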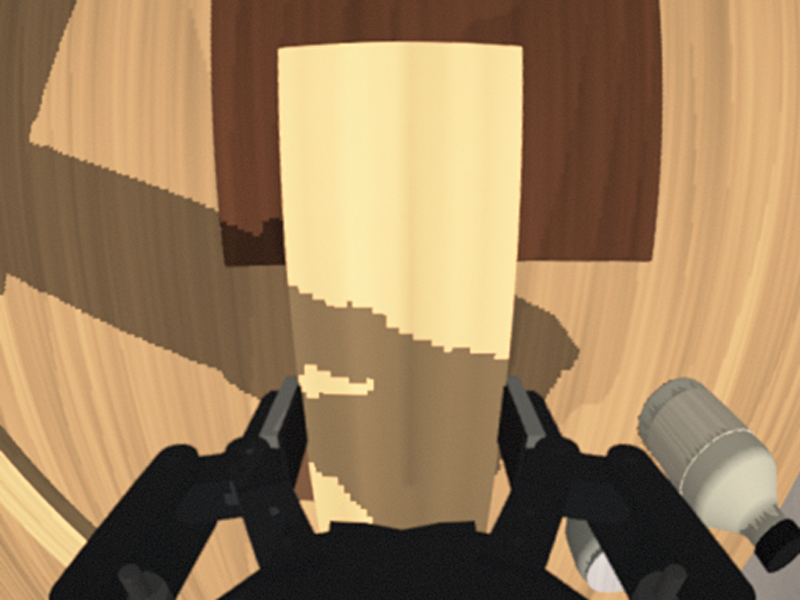

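The wrist view shows the board held level, its front corners at (279,47) and (523,46) and its sides parallel to the tool. The bed's open-end corners are at (226,266) and (652,261), and its sides run up to (212,0) and (661,0).

```bash
python3 - <<'E'
from h import *
s=manip.sense();f=.64
b=cast("wrist",np.array([(226,266),(652,261),(661,5),(212,5)])*f,.02,s)[:,:2]*1000;print(b.round(1).tolist())
def ang(v):return np.degrees(np.arctan2(v[1],v[0]))
print("edge dir",ang(b[1]-b[0])+90,"sides",ang(b[2]-b[1]),ang(b[3]-b[0]),"width",np.hypot(*(b[1]-b[0])))
p=cast("wrist",np.array([(279,47),(523,46),(508,358),(291,288)])*f,.1245,s)[:,:2]*1000
print(p.round(1).tolist(),ang(p[1]-p[2]),ang(p[0]-p[3]),np.hypot(*(p[1]-p[0])))
E
```

```text
[[440.2, -87.8], [676.7, -76.2], [670.4, 69.3], [433.1, 53.1]]
edge dir 92.79706321827013 sides 92.4827614919118 92.88762829186113 width 236.82241026301577
[[499.0, 4.2], [564.9, 6.5], [567.9, -85.0], [502.2, -64.5]] 91.87645665696692 92.6190522616297 65.87732241097689
```

Emit:
{"op": "arm_command", "data": {
  "moves": [
    [[0,0,0],-0.8],
    [[42,11.5,0],0],
    [[43,11.5,20],0],
    [[0,0,35],0],
    [[0,0,25],0]
  ]
}}

```text
clock: 5.0
eef_pos: [0.5543, -0.0205, 0.0268]
tcp_rot: [-2.164, -2.276, 0.001]
force: [-0.3, -0.1, -2.0]
gripper_width: 0.0641
gripper_force: 68.4
```

Emit:
{"op": "arm_command", "data": {
  "moves": [
    [[0,0,5],0],
    [[0,0,3],0],
    [[0,0,1],0],
    [[0,0,0],0]
  ]
}}

```text
clock: 5.4
eef_pos: [0.556, -0.0227, 0.0208]
tcp_rot: [2.166, 2.272, 0.002]
force: [0.5, -0.1, -1.6]
gripper_width: 0.0641
gripper_force: 68.4
```

Emit:
{"op": "arm_command", "data": {
  "moves": [
    [[0,0,1],0],
    [[0,0,0.5],0],
    [[0,0,0],0]
  ]
}}

```text
clock: 5.7
eef_pos: [0.5556, -0.0225, 0.019]
tcp_rot: [2.166, 2.273, 0.001]
force: [-0.9, -0.5, 6.0]
gripper_width: 0.0641
gripper_force: 69.2
```

Emit:
{"op": "arm_command", "data": {
  "moves": [
    [[0,0,0],0],
    [[0,0,0],0],
    [[0,0,0],0],
    [[0,0,-20],0],
    [[0,0,-50],0]
  ],
  "fingers": 1
}}

```text
clock: 6.2
eef_pos: [0.5504, -0.021, 0.0837]
tcp_rot: [-2.161, -2.267, 0.008]
force: [0.8, -0.1, -0.6]
gripper_width: 0.0851
gripper_force: 0.0
```

Emit:
{"op": "arm_command", "data": {
  "moves": [
    [[0,0,-50],0],
    [[-40,-11.5,-10],0],
    [[-40,-11.5,0],0],
    [[-40,-11.5,0],8],
    [[0,0,0],8]
  ]
}}

```text
clock: 6.7
eef_pos: [0.5252, -0.1479, 0.1481]
tcp_rot: [2.471, 1.937, -0.001]
force: [0.2, 0.7, 0.1]
gripper_width: 0.0854
gripper_force: 0.0
```

Emit:
{"op": "arm_command", "data": {
  "moves": [
    [[0,0,0],8],
    [[0,0,0],8],
    [[0,0,0],8],
    [[0,0,0],8],
    [[0,0,0],8]
  ]
}}

```text
clock: 7.2
eef_pos: [0.5259, -0.1435, 0.1475]
tcp_rot: [-2.984, -0.982, 0.0]
force: [0.7, 0.2, 1.2]
gripper_width: 0.0852
gripper_force: 0.0
```

Emit:
{"op": "arm_command", "data": {
  "moves": [
    [[0,0,0],8],
    [[0,0,0],8],
    [[0,0,0],8],
    [[0,0,0],8],
    [[0,0,0],4]
  ]
}}

```text
clock: 7.7
eef_pos: [0.5259, -0.1435, 0.1475]
tcp_rot: [-3.141, -0.014, 0.001]
force: [-0.2, 0.5, -0.9]
gripper_width: 0.0853
gripper_force: 0.0
```

```bash
python3 - <<'E'
from h import *
s,im,_=snap("top");cv2.imwrite("pics/t2.png",im)
s,im,(H,S,V)=snap();cv2.imwrite("pics/w3.png",cv2.resize(im,(800,600),interpolation=cv2.INTER_CUBIC))
plan(s,(508,-223,0),0.8)
E
```

```text
clock 7.75 at [ 525.9 -143.5  147.5] yaw 0.4 turn -0.4 shift [-19.   79.2 147.5]
```

View pics/w3.png

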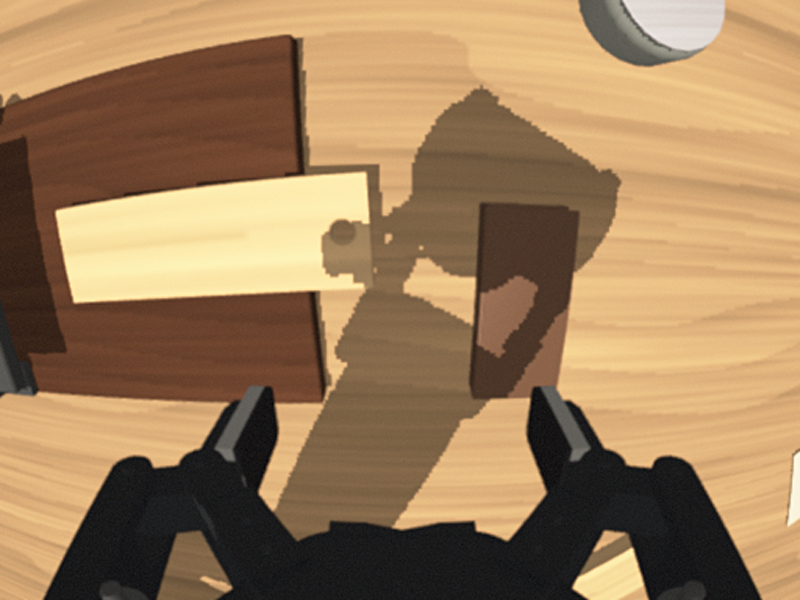

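The wrist view shows the board flat on the bed, with top corners at (56,210), (366,171), (372,288) and (75,302) and its holed tail outwards. The notebook is at (525,300), with corners at (484,204), (578,211), (556,398) and (474,397).

```bash
python3 - <<'E'
from h import *
s=manip.sense();f=.64
def ang(v):return np.degrees(np.arctan2(v[1],v[0]))
b=cast("wrist",np.array([(56,210),(75,302),(372,288),(366,171)])*f,.035,s)[:,:2]*1000
v=b[:2].mean(0)-b[2:].mean(0);print("board",b.round(1).tolist(),b.mean(0).round(1),ang(v),np.hypot(*v))
n=cast("wrist",np.array([(484,204),(578,211),(556,398),(474,397)])*f,.022,s)[:,:2]*1000
v=n[:2].mean(0)-n[2:].mean(0);print("nb",n.round(1).tolist(),n.mean(0).round(1),ang(v),np.hypot(*v))
e=cast("wrist",np.array([(291,38),(322,400)])*f,.02,s)[:,:2]*1000;print("edge",e.round(1).tolist(),e.mean(0),ang(e[0]-e[1])+90)
plan(s,(*n.mean(0),0),ang(v))
E
```

```text
board [[580.8, 91.8], [514.9, 87.5], [527.1, -125.2], [594.1, -122.0]] [554.2 -17. ] 93.43349349250678 213.66635539885237
nb [[575.4, -189.7], [574.1, -248.8], [443.9, -251.6], [446.3, -192.4]] [ 509.9 -220.6] 1.2069085829052846 129.73848645288444
edge [[673.5, -76.6], [441.0, -88.8]] [557.25877688 -82.72856896] 92.99924020425604
clock 7.80 at [ 525.9 -143.5  147.6] yaw 0.8 turn -0.4 shift [-17.6  76.8 147.6]
```

Emit:
{"op": "arm_command", "data": {
  "moves": [
    [[-8,39,0],-0.2],
    [[-8,38.5,0],0],
    [[0,0,45],0],
    [[0,0,45],0],
    [[0,0,35],0]
  ]
}}

```text
clock: 8.3
eef_pos: [0.5101, -0.2211, 0.0203]
tcp_rot: [-3.14, -0.029, 0.002]
force: [-0.1, 0.6, 0.1]
gripper_width: 0.0855
gripper_force: 0.0
```

Emit:
{"op": "arm_command", "data": {
  "moves": [
    [[0,0,15],0],
    [[0,0,5],0],
    [[0,0,0],0]
  ]
}}

```text
clock: 8.6
eef_pos: [0.5118, -0.2217, 0.0035]
tcp_rot: [3.141, 0.028, 0.001]
force: [-0.0, 0.2, 0.9]
gripper_width: 0.0853
gripper_force: 0.0
```

Emit:
{"op": "arm_command", "data": {
  "moves": [
    [[0,0,0],0],
    [[0,0,0],0],
    [[0,0,0],0],
    [[0,0,0],0]
  ],
  "fingers": 0,
  "newtons": 40
}}

```text
clock: 9.0
eef_pos: [0.5129, -0.2225, 0.0051]
tcp_rot: [3.139, 0.027, 0.005]
force: [-0.2, 0.7, 6.3]
gripper_width: 0.0587
gripper_force: 44.1
```

Emit:
{"op": "arm_command", "data": {
  "moves": [
    [[0,0,-20],0],
    [[0,0,-45],0],
    [[0,0,-45],0],
    [[7.2,-41.7,0],0],
    [[7.2,-41.7,0],-8.3]
  ]
}}

```text
clock: 9.5
eef_pos: [0.5258, -0.1383, 0.1158]
tcp_rot: [3.128, 0.254, 0.008]
force: [0.7, 0.1, -2.1]
gripper_width: 0.0591
gripper_force: 43.8
```

Emit:
{"op": "arm_command", "data": {
  "moves": [
    [[0,0,0],-8.3],
    [[0,0,0],-8.3],
    [[0,0,0],-8.3],
    [[0,0,0],-8.3],
    [[0,0,0],-8.3]
  ]
}}

```text
clock: 10.0
eef_pos: [0.5242, -0.1376, 0.1132]
tcp_rot: [2.834, 1.356, 0.0]
force: [-0.1, 0.1, -1.6]
gripper_width: 0.0587
gripper_force: 43.9
```

Emit:
{"op": "arm_command", "data": {
  "moves": [
    [[0,0,0],-8.3],
    [[0,0,0],-8.3],
    [[0,0,0],-8.3],
    [[0,0,0],-8.3],
    [[0,0,0],-8.3]
  ]
}}

```text
clock: 10.5
eef_pos: [0.5242, -0.1377, 0.1132]
tcp_rot: [2.17, 2.271, 0.0]
force: [-1.0, 0.6, -2.0]
gripper_width: 0.0586
gripper_force: 43.9
```

Emit:
{"op": "arm_command", "data": {
  "moves": [
    [[0,0,0],-0.6],
    [[0,0,0],0]
  ]
}}

```text
clock: 10.7
eef_pos: [0.5242, -0.1377, 0.113]
tcp_rot: [2.168, 2.273, 0.0]
force: [-0.5, 0.0, -1.3]
gripper_width: 0.0586
gripper_force: 43.9
```

```bash
python3 - <<'E'
from h import *
s,im,(H,S,V)=snap();cv2.imwrite("pics/w4.png",cv2.resize(im,(800,600),interpolation=cv2.INTER_CUBIC))
plan(s,(551.7,28.4,40),93.1);print(s["force"],s["gripper_width"])
E
```

```text
clock 10.70 at [ 524.2 -137.7  113. ] yaw 92.7 turn -0.4 shift [164.4  36.5  73. ]
[-0.45113984  0.03495249 -1.32124206] 0.058619444514173384
```

View pics/w4.png

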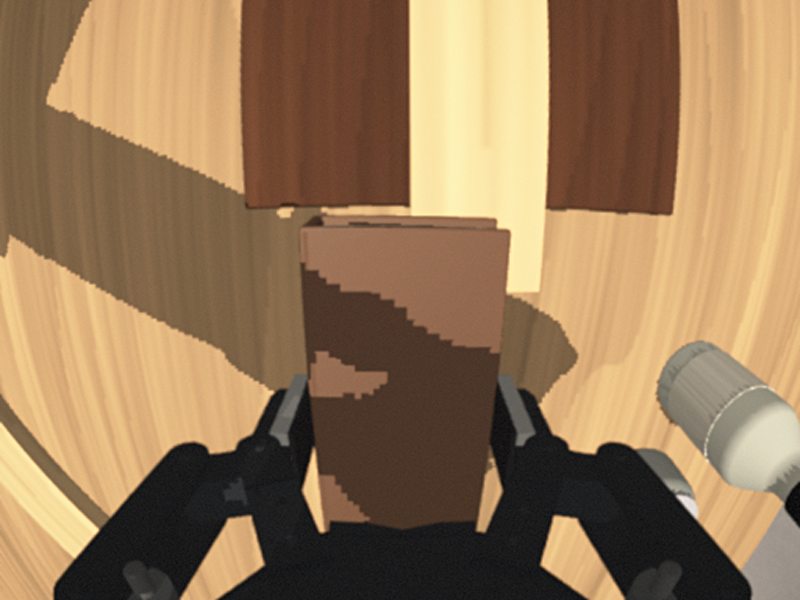

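The notebook is held level and square, with front top corners at (301,229) and (509,231). Behind it lies the board, with its left edge from (410,0) to (411,205), its right edge from (549,0) to (541,285) and its tail end at row 291. The bed's corners are at (246,207) and (672,213).

```bash
python3 - <<'E'
from h import *
s=manip.sense();f=.64
def ang(v):return np.degrees(np.arctan2(v[1],v[0]))
n=cast("wrist",np.array([(301,229),(509,231)])*f,.130,s)[:,:2]*1000
print("nb front",n.round(1).tolist(),np.hypot(*(n[1]-n[0])),ang(n[1]-n[0])+90)
b=cast("wrist",np.array([(411,205),(410,5),(541,285),(549,5),(541,291)])*f,.035,s)[:,:2]*1000
print("board",b.round(1).tolist(),ang(b[1]-b[0]),ang(b[3]-b[2]))
e=cast("wrist",np.array([(246,207),(672,213)])*f,.02,s)[:,:2]*1000;print("edge",e.round(1).tolist(),e.mean(0),ang(e[1]-e[0])+90)
m=n.mean(0);a=np.radians(92.7);u=np.array([np.cos(a),np.sin(a)]);c=m-65*u
print("nb centre",c,"rel tcp fwd",(c-s["eef_pos"][:2]*1000)@u,"lat",(c-s["eef_pos"][:2]*1000)@[u[1],-u[0]])
E
```

```text
nb front [[493.3, -76.9], [551.1, -74.7]] 57.8088292000992 92.20785205090259
board [[525.9, -82.0], [520.7, 14.8], [594.7, -118.5], [587.1, 22.8], [595.2, -121.7]] 93.06235603516934 93.06171197083437
edge [[439.6, -87.4], [676.0, -75.4]] [557.80720768 -81.39432819] 92.89708490955289
nb centre [ 525.27938812 -140.692928  ] rel tcp fwd -3.0333233926567527 lat 0.9266475874107113
```

Emit:
{"op": "arm_command", "data": {
  "moves": [
    [[41,9.2,0],-0.4],
    [[41,9.2,0],0],
    [[41,9.2,0],0],
    [[41.5,9.2,0],0],
    [[0,0,25],0]
  ]
}}

```text
clock: 11.25
eef_pos: [0.5553, 0.0327, 0.0912]
tcp_rot: [2.15, 2.283, 0.009]
force: [1.6, -1.3, -1.7]
gripper_width: 0.0589
gripper_force: 43.9
```

Emit:
{"op": "arm_command", "data": {
  "moves": [
    [[0,0,22],0],
    [[0,0,15],0],
    [[0,0,5],0],
    [[0,0,0],0]
  ]
}}

```text
clock: 11.65
eef_pos: [0.5515, 0.0283, 0.0453]
tcp_rot: [-2.158, -2.282, 0.001]
force: [-0.4, 0.3, -1.6]
gripper_width: 0.0589
gripper_force: 43.8
```

```bash
python3 - <<'E'
from h import *
s=manip.sense();plan(s,(552,28.8,40),93.1);print(s["force"])
E
```

```text
clock 11.65 at [551.5  28.3  45.3] yaw 93.2 turn 0.1 shift [0.5 0.5 5.3]
[-0.40960018  0.30961911 -1.62929573]
```

Emit:
{"op": "arm_command", "data": {
  "moves": [
    [[0,0.5,2],0],
    [[0,0,1.5],0],
    [[0,0,0],0]
  ]
}}

```text
clock: 11.95
eef_pos: [0.5528, 0.0283, 0.0429]
tcp_rot: [2.157, 2.283, 0.001]
force: [-0.3, 0.5, -0.6]
gripper_width: 0.0587
gripper_force: 43.8
```

Emit:
{"op": "arm_command", "data": {
  "moves": [
    [[0,0,1],0],
    [[0,0,0],0]
  ]
}}

```text
clock: 12.15
eef_pos: [0.5524, 0.0285, 0.0414]
tcp_rot: [2.157, 2.284, 0.0]
force: [0.4, -0.2, -0.8]
gripper_width: 0.0587
gripper_force: 43.8
```

Emit:
{"op": "arm_command", "data": {
  "moves": [
    [[0,0,1],0],
    [[0,0,0],0]
  ]
}}

```text
clock: 12.35
eef_pos: [0.5524, 0.0286, 0.0403]
tcp_rot: [2.157, 2.284, 0.0]
force: [0.9, -1.2, -0.3]
gripper_width: 0.0586
gripper_force: 43.9
```

Emit:
{"op": "arm_command", "data": {
  "moves": [
    [[0,0,0.8],0],
    [[0,0,0],0]
  ]
}}

```text
clock: 12.55
eef_pos: [0.5525, 0.0286, 0.0401]
tcp_rot: [2.157, 2.284, 0.0]
force: [-4.0, 0.1, 4.3]
gripper_width: 0.059
gripper_force: 44.5
```

Emit:
{"op": "arm_command", "data": {
  "moves": [
    [[0,0,0],0],
    [[0,0,0],0],
    [[0,0,0],0],
    [[0,0,-15],0],
    [[0,0,-40],0]
  ],
  "fingers": 1
}}

```text
clock: 13.05
eef_pos: [0.5491, 0.0291, 0.0921]
tcp_rot: [-2.153, -2.279, 0.007]
force: [0.5, -0.8, -0.1]
gripper_width: 0.0852
gripper_force: 0.0
```

Emit:
{"op": "arm_command", "data": {
  "moves": [
    [[-30,0,-40],0],
    [[-40,0,-15],0],
    [[-30,0,0],0],
    [[0,0,0],0],
    [[0,0,0],0]
  ]
}}

```text
clock: 13.55
eef_pos: [0.5581, -0.0715, 0.1502]
tcp_rot: [2.159, 2.282, 0.001]
force: [-0.0, 1.0, -0.2]
gripper_width: 0.0856
gripper_force: 0.0
```

```bash
python3 - <<'E'
from h import *
s,im,(H,S,V)=snap();cv2.imwrite("pics/w5.png",cv2.resize(im,(800,600),interpolation=cv2.INTER_CUBIC))
plan(s,(552,28.8,40),93.1)
E
```

```text
clock 13.55 at [558.1 -71.5 150.2] yaw 93.2 turn 0.1 shift [100.5  -0.6 110.2]
```

View pics/w5.png

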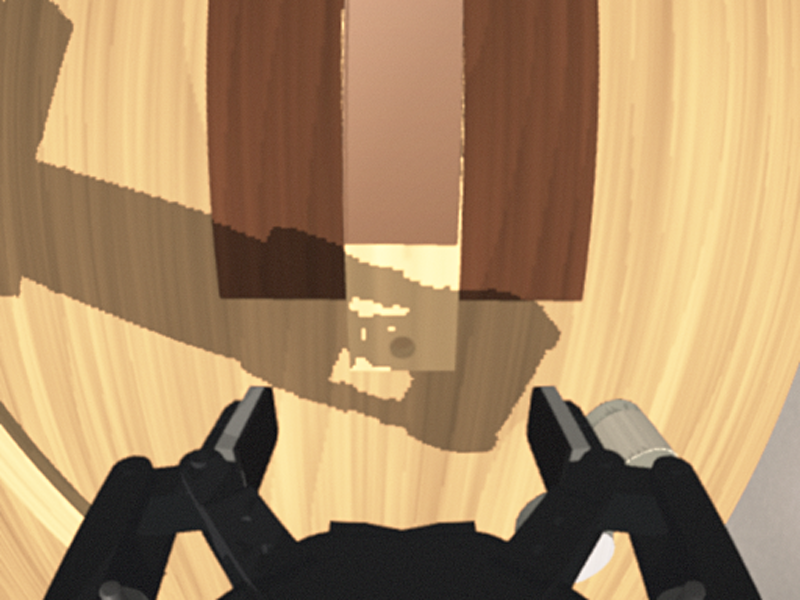

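The notebook lies on the board, with rear top corners at (345,244) and (457,244). The tail end's corners are at (349,370) and (455,371), the hole at (401,347), and the bed's open-end corners at (220,297) and (582,300).

```bash
python3 - <<'E'
from h import *
s=manip.sense();f=.64
def ang(v):return np.degrees(np.arctan2(v[1],v[0]))
n=cast("wrist",np.array([(345,244),(457,244),(346,10),(462,10)])*f,.057,s)[:,:2]*1000
t=cast("wrist",np.array([(349,370),(455,371)])*f,.035,s)[:,:2]*1000
e=cast("wrist",np.array([(220,297),(582,300)])*f,.02,s)[:,:2]*1000
u=np.array([np.cos(np.radians(93.0)),np.sin(np.radians(93.0))]);w=np.array([u[1],-u[0]]);o=e.mean(0)
for k,p in(("nb",n),("tail",t),("edge",e)):
    print(k,"along",((p-o)@u).round(1),"lat",((p-o)@w).round(1))
print("nb yaw",ang(n[2]-n[0]),ang(n[3]-n[1]),"tail",ang(t[1]-t[0])+90,"edge",ang(e[1]-e[0])+90,"o",o)
tail=t.mean(0)+20*u;print("grasp",tail);plan(s,(*tail,19),93.0)
E
```

```text
nb along [ 42.8  43.1 164.5 164.9] lat [-29.2  29.  -28.   29.6]
tail along [-42.4 -42.8] lat [-32.4  34.1]
edge along [ 0.4 -0.4] lat [-118.3  118.3]
nb yaw 92.42392644967084 92.69450614532641 tail 92.68710569535425 edge 92.79337532895929 o [557.82634595 -80.30059594]
grasp [ 559.85162202 -102.80458298]
clock 13.60 at [557.8 -70.7 149.7] yaw 93.3 turn 0.3 shift [-32.2   0.3 130.7]
```

Emit:
{"op": "arm_command", "data": {
  "moves": [
    [[-36,0.5,30],0.3],
    [[0,0,40],0],
    [[0,0,35],0],
    [[0,0,18],0],
    [[0,0,4],0]
  ]
}}

```text
clock: 14.1
eef_pos: [0.558, -0.1048, 0.0193]
tcp_rot: [-2.157, -2.275, 0.003]
force: [-0.3, 0.4, 0.4]
gripper_width: 0.0856
gripper_force: 0.0
```

Emit:
{"op": "arm_command", "data": {
  "moves": [
    [[0,0,0],0],
    [[0,0,0],0]
  ],
  "fingers": 0.85,
  "newtons": 25
}}

```text
clock: 14.3
eef_pos: [0.5618, -0.107, 0.024]
tcp_rot: [2.161, 2.277, 0.002]
force: [0.2, -0.4, -0.4]
gripper_width: 0.0723
gripper_force: 0.0
```

Emit:
{"op": "arm_command", "data": {
  "moves": [
    [[0,0,0],0],
    [[0,0,0],0],
    [[0,0,0],0],
    [[0,0,0],0]
  ],
  "fingers": 0.6
}}

```text
clock: 14.7
eef_pos: [0.5621, -0.1074, 0.0246]
tcp_rot: [2.161, 2.276, 0.003]
force: [-0.0, 1.7, 6.7]
gripper_width: 0.0652
gripper_force: 27.7
```

```bash
python3 - <<'E'
from h import *
s=manip.sense();plan(s,(560.3,-107,22),93.0);print(s["force"],s["gripper_width"],s["gripper_force"])
E
```

```text
clock 14.70 at [ 562.1 -107.4   24.6] yaw 93.0 turn -0.0 shift [ 0.5 -1.8  2.6]
[-0.03699221  1.65337722  6.66080453] 0.06517984918289828 27.691718079149723
```

Emit:
{"op": "arm_command", "data": {
  "moves": [
    [[0,0,-1],0],
    [[0,0,-0.5],0],
    [[0,0,0],0]
  ]
}}

```text
clock: 15.0
eef_pos: [0.5612, -0.1074, 0.0246]
tcp_rot: [2.163, 2.277, 0.001]
force: [-0.1, -0.3, 2.9]
gripper_width: 0.0651
gripper_force: 28.2
```

Emit:
{"op": "arm_command", "data": {
  "moves": [
    [[3,0,-0.5],0],
    [[6,0,0],0],
    [[9,0,0],0],
    [[12,-0.2,0],0],
    [[12,-0.2,0],0]
  ]
}}

```text
clock: 15.5
eef_pos: [0.558, -0.0642, 0.0246]
tcp_rot: [2.163, 2.278, 0.0]
force: [0.8, -2.0, 2.6]
gripper_width: 0.0649
gripper_force: 28.2
```

Emit:
{"op": "arm_command", "data": {
  "moves": [
    [[12,-0.2,0],0],
    [[12,-0.2,0],0],
    [[12,-0.2,0],0],
    [[9,-0.2,0],0],
    [[5,0,0],0]
  ]
}}

```text
clock: 16.0
eef_pos: [0.5546, -0.0144, 0.0246]
tcp_rot: [2.162, 2.279, 0.0]
force: [0.7, -2.5, 2.3]
gripper_width: 0.0646
gripper_force: 28.2
```

```bash
python3 - <<'E'
from h import *
s,im,_=snap("top");cv2.imwrite("pics/t3.png",im)
plan(s,(562-9.4,-107.4+192.3,24.5),93.0);print(s["force"])
E
```

```text
clock 16.00 at [554.6 -14.4  24.6] yaw 93.0 turn 0.0 shift [99.3  3.2  0.1]
[ 0.74339439 -2.47389119  2.30453036]
```

Emit:
{"op": "arm_command", "data": {
  "moves": [
    [[3,0,0],0],
    [[7,0,0],0],
    [[11,0,0],0],
    [[12,0,0],0],
    [[12,0,0],0]
  ]
}}

```text
clock: 16.55
eef_pos: [0.5523, 0.0306, 0.0246]
tcp_rot: [2.163, 2.278, 0.0]
force: [0.0, -3.7, 3.3]
gripper_width: 0.0647
gripper_force: 28.3
```

Emit:
{"op": "arm_command", "data": {
  "moves": [
    [[12,0.2,0],0],
    [[11,0.2,0],0],
    [[8,0,0],0],
    [[4,0,0],0],
    [[0,0,0],0]
  ]
}}

```text
clock: 17.05
eef_pos: [0.5509, 0.0658, 0.0246]
tcp_rot: [-2.162, -2.278, -0.002]
force: [0.6, 3.0, 4.5]
gripper_width: 0.065
gripper_force: 28.5
```

```bash
python3 - <<'E'
from h import *
s,im,_=snap("scene")
plan(s,(562-9.4,-107.4+192.3,24.5),93.0);print(s["force"])
cv2.imwrite("pics/s3.png",cv2.resize(im[130:260,200:400],(800,520),interpolation=cv2.INTER_CUBIC))
E
```

```text
clock 17.05 at [550.9  65.8  24.6] yaw 93.0 turn -0.0 shift [19.   2.7  0.1]
[0.57991483 3.00154635 4.45146497]
```

View pics/s3.png

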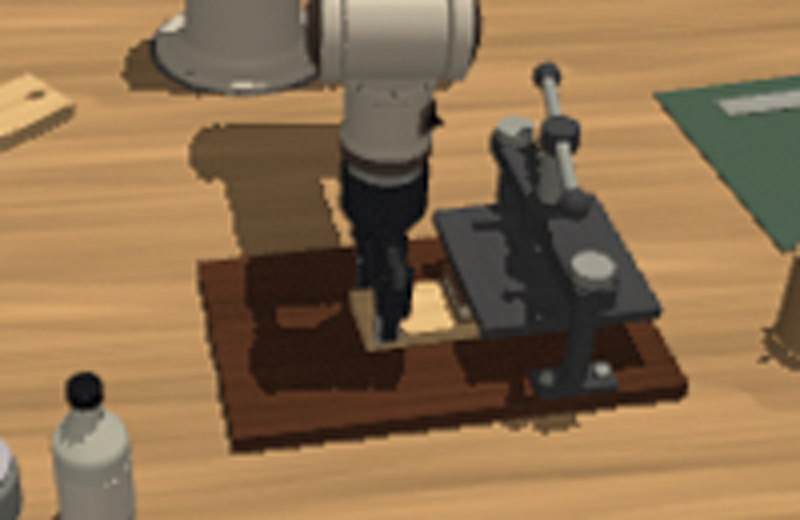

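The scene view shows the board's tail in the gripper at (390,330) and the notebook's rear edge just at the platen's front edge, near (455,300). The wrist is clear of the portal, with about 19 mm still to go.

Emit:
{"op": "arm_command", "data": {
  "moves": [
    [[3,0.3,0],0],
    [[6,0.3,0],0],
    [[6,0,0],0],
    [[4,0,0],0],
    [[0,0,0],0]
  ]
}}

```text
clock: 17.6
eef_pos: [0.5506, 0.0843, 0.0246]
tcp_rot: [-2.163, -2.278, -0.001]
force: [-0.4, -0.9, 5.1]
gripper_width: 0.0646
gripper_force: 28.5
```

```bash
python3 - <<'E'
from h import *
s=manip.sense();plan(s,(562-9.4,-107.4+192.3,24.5),93.0);print(s["force"],s["gripper_width"])
E
```

```text
clock 17.60 at [550.6  84.3  24.6] yaw 93.0 turn -0.0 shift [0.5 2.  0.1]
[-0.38180189 -0.86678096  5.13319769] 0.06464356462577452
```

Emit:
{"op": "arm_command", "data": {
  "moves": [
    [[0,0,-0.5],0],
    [[0,0,0],0],
    [[0,0,0],0],
    [[0,0,0],0]
  ],
  "fingers": 1
}}

```text
clock: 18.0
eef_pos: [0.5499, 0.0837, 0.0245]
tcp_rot: [-2.162, -2.277, 0.001]
force: [0.1, -0.4, -0.1]
gripper_width: 0.0852
gripper_force: 0.0
```

Emit:
{"op": "arm_command", "data": {
  "moves": [
    [[0,0,-20],0],
    [[0,0,-40],0],
    [[-40,0,-40],0],
    [[-40,0,0],0],
    [[-20,0,0],0]
  ]
}}

```text
clock: 18.5
eef_pos: [0.5566, -0.0143, 0.1222]
tcp_rot: [2.162, 2.274, 0.002]
force: [-0.7, 0.8, -0.3]
gripper_width: 0.0857
gripper_force: 0.0
```

Emit:
{"op": "arm_command", "data": {
  "moves": [
    [[0,0,0],0],
    [[0,0,0],0]
  ]
}}

```text
clock: 18.7
eef_pos: [0.5551, -0.0114, 0.12]
tcp_rot: [-2.164, -2.276, -0.0]
force: [-0.1, -0.2, -0.3]
gripper_width: 0.0852
gripper_force: 0.0
```

```bash
python3 - <<'E'
from h import *
s,im,(H,S,V)=snap();cv2.imwrite("pics/w6.png",cv2.resize(im,(800,600),interpolation=cv2.INTER_CUBIC))
print(s["eef_pos"])
E
```

```text
[ 0.55506489 -0.01141191  0.11995644]
```

View pics/w6.png

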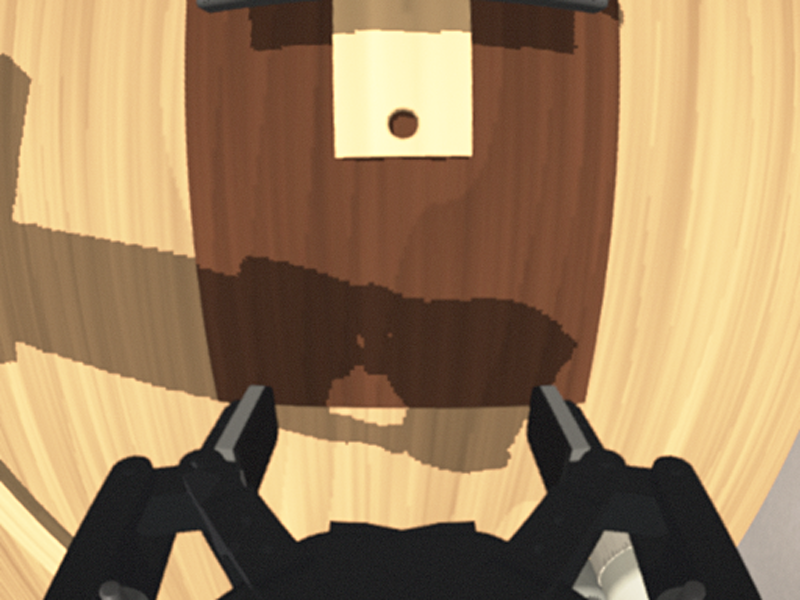

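The wrist view shows the bare tail let go and flat, with its end at (336,158) to (472,157) and its hole at (403,123). The notebook is hidden under the platen. The bed's end is at row 403, its sides near columns 193 and 614.

```bash
python3 - <<'E'
from h import *
s=manip.sense();f=.64
t=cast("wrist",np.array([(336,158),(472,157),(333,31),(471,32)])*f,.035,s)[:,:2]*1000
e=cast("wrist",np.array([(218,401),(586,404)])*f,.02,s)[:,:2]*1000
b=cast("wrist",np.array([(193,158),(614,158)])*f,.02,s)[:,:2]*1000
a=np.radians(92.9);u=np.array([np.cos(a),np.sin(a)]);w=np.array([u[1],-u[0]]);o=e.mean(0)
for k,p in(("tail",t),("edge",e),("bed sides",b)): print(k,"along",((p-o)@u).round(1),"lat",((p-o)@w).round(1))
def ang(v):return np.degrees(np.arctan2(v[1],v[0]))
print(ang(t[1]-t[0])+90,ang(t[2]-t[0]),ang(t[3]-t[1]),ang(e[1]-e[0])+90)
# brown notebook pixels seen from the scene camera between tail and platen
s,im,(H,S,V)=snap("scene")
p=np.array([-65+300,0]);nb=o+235*u   # expected rear edge mid
K=manip.camera_model("scene");P=np.linalg.inv(K["pose"])
def proj(q): c=P[:3,:3]@q+P[:3,3]; c=K["K"]@c; return (c[:2]/c[2]).round(1)
# walk along board top (lat 20) from tail forward, print the colours
for d in range(150,246,6):
    q=o+d*u+22*w; uv=proj(np.array([*(q/1000),.035])); print(d-300,uv,[int(x[int(round(uv[1])),int(round(uv[0]))]) for x in(H,S,V)])
E
```

```text
tail along [148.8 149.5 212.5 212. ] lat [-32.4  33.6 -33.6  32.6]
edge along [ 0.8 -0.8] lat [-119.2  119.2]
bed sides along [152.9 153.5] lat [-115.3  116.2]
93.48004043233769 93.97073185566877 93.79443307470525 92.49577652451455
-150 [296.1 210.8] [17, 119, 228]
-144 [297.8 210.6] [18, 114, 232]
-138 [299.4 210.4] [18, 114, 235]
-132 [301.1 210.2] [18, 115, 233]
-126 [302.7 210. ] [18, 114, 232]
-120 [304.3 209.9] [18, 114, 231]
-114 [306.  209.7] [18, 115, 231]
-108 [307.6 209.5] [18, 115, 230]
-102 [309.2 209.3] [19, 115, 232]
-96 [310.8 209.1] [19, 113, 236]
-90 [312.5 208.9] [17, 121, 191]
-84 [314.1 208.7] [17, 119, 118]
-78 [315.7 208.5] [17, 117, 124]
-72 [317.3 208.4] [18, 113, 102]
-66 [318.9 208.2] [0, 0, 52]
-60 [320.6 208. ] [0, 7, 74]
```

The tail end is at -151 mm (ideal -150), centred within about 1 mm and 1° off square. The board is bare to at least -72 mm, which fits the notebook's rear edge being at -65. I hand the job in.

```bash
python3 -c "
from cell import manip
print(manip.job_done())"
```

```text
the job is handed in; nothing more can be done
None
```

I slid the board and notebook in under the screw, let go, and handed the job in at about 19 s. The board's tail ended within about 1 mm and 1° of its target. The notebook's own final position could not be seen under the platen, and no verdict came back.

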